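# Latch bar to the tray, lock spring up in the tongs

### The job

Sort the opened lock's parts: first lay the iron latch bar flat in the long compartment of the parts tray and let go of it. Then take the spring tongs by their wooden grips, close them on the round brass spring drum (freshly cleaned: only the tongs may touch it, never the fingers) and lift it for inspection, at least 10 cm clear of the bench. Finish while still holding it up there in the tongs, and leave everything else where it lies.

Things in the scene. Friction and masses are not known exactly. Their poses are not given: they have to be found in the camera images.
- tray_long (a point): Pale wooden parts tray, fixed, 172 x 116 mm, 15 mm high, floor 5 mm thick, walls 6 mm. A long compartment (inside 160 x 43 mm, 10 mm deep) along one side, beside it two square ones, one holding a key blank. This point: centre of the long compartment's floor, 5 mm above the bench; x along the compartment, y across it towards the squares, z up.
- latch_knob (a point): Loose iron latch bar, 160 g: flat bar 140 mm long (x), 22 wide (y), 8 thick, 14 wide over its last 22 mm. From its middle rises a lug 24 (x) by 14 mm (y), its top 44 mm above the bar's underside: grip it there, across y. This point: on the lug's axis midway along the bar, 30 mm above its underside; z up. May lie in the tray either way round.
- drum_center (a point): Round brass spring drum, loose, 60 g, upright on the bench: plain cylinder 30 mm in diameter, 24 mm tall, with an 8 mm steel pin standing 5 mm out of its top. This point is its centre, 12 mm above its underside. Taller and narrower than the flat brass ring and without a hole.
- tongs_grip (a point): Loose spring tongs, 130 g, lying flat: 36 mm high hinge block at the tail, two steel arms that swing sideways, V jaws in front. This point: midway between the dark wooden grip plates, 21 mm above the tongs' underside; x forward to the jaws, y across (squeezing line), z up. Plates: 50 mm long (x), 4 to 38 mm above the underside, 60 mm over their outsides at rest. Tail end 121 mm behind.
- tongs_jaw (a point): Point midway between the tongs' jaws, where the drum's centre belongs: 95 mm ahead (x) of the point between the grips, 12 mm above the tongs' underside. Jaws 27 mm long (x), 24 mm high from the underside up. Free gap between them about 60 mm at rest, 48 mm with the grips squeezed to 54 mm; open, they are about 80 mm wide over their outsides.
- tongs_left (a joint): Angle by which each tongs arm is squeezed in (both move alike): 0 sprung open (grips 60 mm over all), 0.10 closed on the drum (40 mm, plates parallel), 0.125 shut on nothing. Springs press each plate out with 6 N at 60 mm, 9 N at 40 mm: squeezed a little, to about 54 mm, the tongs can be carried with open jaws; let go, they reopen.
- collar: Flat brass ring, 40 mm across with a 24 mm hole, 10 mm tall; origin at the centre of its underside. Leave it.
- file: Rat-tail file with a wooden handle, 240 mm long, 24 mm thick, lying along its x, the handle from -150 to -60 mm. Leave it.
- key: Black iron key, 100 mm long, 8 mm thick; origin under the middle of its ring bow, x towards its bit. Leave it.
- mallet: Wooden mallet lying down, 250 mm long, head 60 x 110 x 60 mm; origin on the handle, 120 mm from the head's centre. Leave it.
- oil: Small amber oil jar, 52 mm in diameter, 90 mm tall; origin at the centre of its underside. Leave it.
- driver: Screwdriver with a dark wooden handle, lying along its x. Leave it.
- blank: Brass key blank, 60 mm long, lying in a square compartment of the tray; origin under its round bow. Leave it.

How it is judged (in metres and radians):
On the way, in this order (a step that is already met when the one before it is completed fails the run):
1. the latch bar lies flat in the long compartment of the tray, let go (x of latch_knob in the frame of tray_long between -0.016 and 0.016 m and y of latch_knob in the frame of tray_long between -0.014 and 0.014 m and z of latch_knob in the frame of tray_long between 0.024 and 0.034 m and angle between latch_knob's own z axis and vertical below 0.08 rad and angle between the x axis of latch_knob and the x axis of tray_long, either way round below 0.2 rad and contact force between the fingers and latch below 0.1 N and linear speed of latch below 0.02 m/s), for 0.2 s.
2. the drum is held up in the jaws of the tongs (height (world z) of drum_center above 0.11 m and distance between drum_center and tongs_jaw below 0.02 m and contact force between tongs and drum above 1 N and contact force between the fingers and tongs above 2 N and contact force between each of the arm, the fingers and drum below 0.1 N and linear speed of drum below 0.05 m/s), for 0.3 s.
At the end, for the whole second after the job is handed in: Bar released flat in the long compartment (16 mm along, 14 mm across, 0.2 rad, tilt 0.08 rad). Drum at rest in the tongs' jaws (within 20 mm, over 1 N), fingers gripping the tongs (over 2 N), drum centre above 110 mm, drum untouched by the robot (all of step 1 and all of step 2); the arm keeps its last pose, push and grip.
It fails at once if the robot touches the brass drum itself (contact force between any of the fingers, the arm and drum above 0.3 N).
It fails at once if a bystander (ring, file, key, mallet, oil jar, screwdriver or key blank) is moved more than 30 mm (distance of any of collar, file, key, mallet, oil, driver, blank from where it was at the start of the episode above 0.03 m).
It also fails if it takes over 51 s, if anything falls off the work surface, if the arm or the gripper's body presses on something with over 40 N, if the wrist force passes 120 N, or if a joint passes its speed limit or range.

### The arm

A 6-joint arm with a two-finger parallel gripper is mounted at the origin on the work surface. World frame = base frame: x ahead of the robot, y to its left, z up, the work surface at z = 0. Lengths are in m, angles in degrees, forces in N, time in s.
With the tool pointing down it reaches from about 0.4 to 0.825 m from the base axis. Payload 7 kg.
Tool frame: the origin (TCP) lies at the very end of the fingers, on their centre line; the grasp point (between the pads) lies 19 mm behind it; x points along the fingers, z is the direction in which the jaws open and shut, and the axes are right-handed (so a half turn about x gives the same grasp; the last joint's range is limited). The gripper opens to 88 mm and grips with 3 to 60 N. Pads are 19 mm wide; open, the fingers measure 130 mm over their backs; the gripper's body (78 mm by 193 mm) begins 47 mm behind the grasp point.
Start: joints at [79.991, 20.546, 0.682, 0, -70.136, -16.507], TCP at [0.301, 0.604, 0.227] pointing down, gripper open.
Joint ranges: [-176.03, 176.03], [-82.01, 121.73], [-58.28, 71.71], [-173.87, 95.51], [-174.79, -0.11], [-173.66, 173.66]. Speed limits (degrees/s): [136.94, 136.94, 172.46, 180, 180, 180].

### API

Orientations are given as [roll, pitch, yaw] about the fixed x, y, z axes, in that order (R = Rz(yaw) Ry(pitch) Rx(roll)).
In Python, from workcell import readout, cams, workorder gives the robot as it stands.
- The arm moves only by the tool servo_tool, never from a script. Its argument "targets" is one flat list of numbers, 7 for each row, row after row: the turn, a rotation vector about the world's x, y, z in rad, then the shift along the world's x, y, z in mm, then the finger opening in mm, from 0 to 87.6. In form: [ax, ay, az, dx, dy, dz, fingers, ax, ay, az, dx, dy, dz, fingers, ...]. A call has 1 to 10 rows; each row is the pose to reach, as a shift and turn from the pose measured when the call began; what a row does not reach only later rows make up. A row lasts 1/12 s, in which the tool goes at most 41.7 mm and 7.16 degrees, less where a joint would pass 70% of its speed; a pose out of reach is approached as far as the arm can. A call with a gripper value outside its range is refused whole. The fingers move at their own pace and stop on an object; the grip force is fixed at half the most. Time passes only in rows, so rows that repeat a pose let the fingers close. It gives the time, the measured TCP pose, the force and the opening at its end, in the units of the state.
- readout.observe(): the state, without advancing time (a new reading comes with each control period).
- cams.grab_frame(name): name is "side" or "top" or "wrist"; returns the picture (400x640x3 uint8, red, green, blue); there is no depth.
- cams.calibration(name): a dict with "camera_matrix" (3x3 intrinsics, pixels), "R" (3x3) and "t" (3): a world point X has camera coordinates R X + t. Camera axes: x right, y down, z forward; pixel columns grow to the right and rows downward; lengths in m; the calibration is good to about 2 mm. A picture is of the moment at which its call begins: read the wrist's pose just before it. calibration takes no time and is no camera call; for the wrist camera it gives the pose at the moment of the call.
- workorder.job_done(): hands the job in, once; it reports no verdict.
The state is a dict: "t": time; "q": joint angles; "joint_velocities": joint speeds; "effort": joint torques, N m; "eef_pos": TCP position; "tool_rot": TCP orientation; "contact_force": force on the tool from outside, world axes, zero at the start; "torque": the same for the moment, N m; "finger_gap": finger opening in m.
Only numpy, scipy, OpenCV 4.12 (cv2) and the standard library are available. Lean on these libraries where they do the work, as an engineer would, in place of code of your own. Each camera call takes 0.05 s, during which the arm holds its last target.

## Working session

There is one attempt and no reset: what is moved stays moved. The work goes in short steps, Python scripts to look and compute and a tool call to move; the robot and the scene stay as the last step left them, time stands still between calls to the robot, and variables do not carry over. Pictures are saved under pics/ and viewed, and the job is handed in when it is done.

Besides the shell and the picture viewer there is one more tool, called after "Emit:" as name(argument=value, ...), one argument or row to a line, values as JSON. servo_tool: Moves the arm, as the interface text tells. Its arguments: {"type":"object","properties":{"targets":{"type":"array","items":{"type":"number"}}},"required":["targets"]}

```bash
mkdir -p pics; ls; python3 - <<'E'
from workcell import readout,cams
import cv2
print(readout.observe())
for n in ["top","side","wrist"]:
    print(n,cams.calibration(n))
    cv2.imwrite(f"pics/{n}0.png",cams.grab_frame(n)[:,:,::-1])
E
```

```text
pics
{'t': 0.0, 'q': array([ 7.99920509e+01,  2.05911586e+01,  6.34855249e-01, -2.00422853e-02,
       -7.01346792e+01, -1.65064484e+01]), 'joint_velocities': array([ 0.01654165, -0.01787934,  0.07252354, -0.15132212,  0.05389979,
        0.07435519]), 'effort': array([ 2.61191781e-05, -5.82717204e+01,  2.93038023e+01,  6.99697495e+00,
        6.69153917e-03, -1.56133833e-04]), 'eef_pos': array([0.30114915, 0.60356911, 0.22563426]), 'tool_rot': array([   4.80826607,   89.90708637, -111.71295703]), 'contact_force': array([-0.06251935,  0.98534016,  0.02906027]), 'torque': array([0.01938061, 0.02757309, 0.01620857]), 'finger_gap': 0.08820127881400461}
top {'camera_matrix': array([[454.48645923,   0.        , 315.6640708 ],
       [  0.        , 454.48645923, 205.93730863],
       [  0.        ,   0.        ,   1.        ]]), 'R': array([[-0.02034906, -0.99979103,  0.00195088],
       [-0.98853513,  0.01982789, -0.14968349],
       [ 0.14961353, -0.00497444, -0.98873204]]), 't': array([-0.01194233,  0.55817962,  1.60621032])}
side {'camera_matrix': array([[405.57660177,   0.        , 316.84908068],
       [  0.        , 405.57660177, 198.94892909],
       [  0.        ,   0.        ,   1.        ]]), 'R': array([[ 0.78875476, -0.61469525,  0.00395899],
       [-0.43894208, -0.56772009, -0.69643646],
       [ 0.43034378,  0.54757981, -0.71760754]]), 't': array([-0.47744575,  0.25280769,  0.96466069])}
wrist {'camera_matrix': array([[293.50516742,   0.        , 317.53454271],
       [  0.        , 293.50516742, 195.91026273],
       [  0.        ,   0.        ,   1.        ]]), 'R': array([[-0.447224  , -0.89441828,  0.00257596],
       [-0.86315185,  0.43234156,  0.26086329],
       [-0.23443459,  0.11444088, -0.96537232]]), 't': array([ 0.67317647, -0.03467751,  0.38984186])}
```

View pics/top0.png

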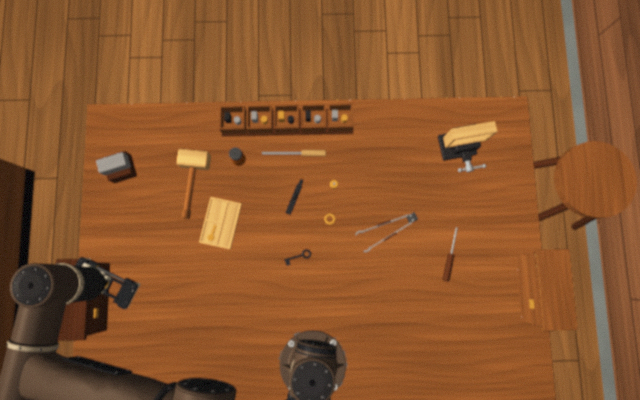

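View pics/side0.png

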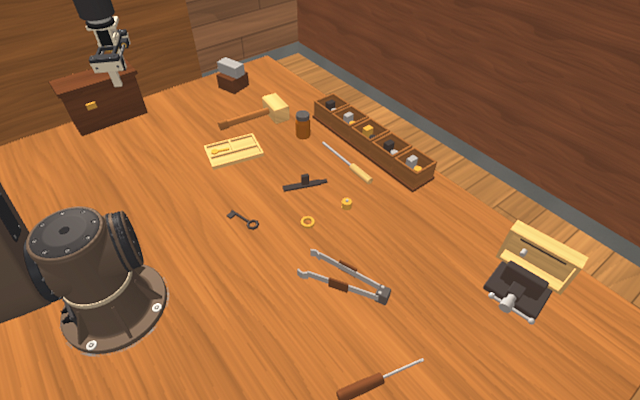

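View pics/wrist0.png

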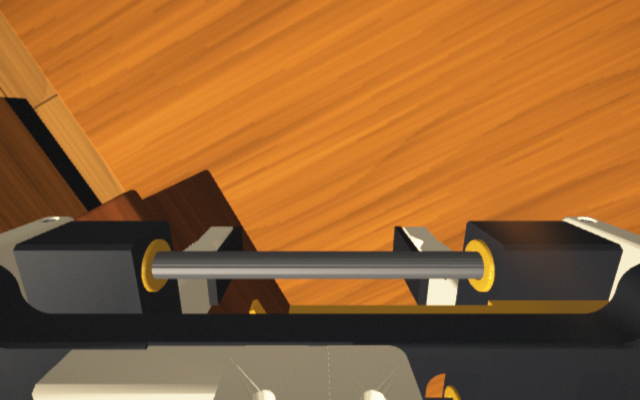

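The top view shows the tray at about (220,222), the latch at (294,197), the drum at (334,184), the ring at (330,219), and the tongs with jaws at about (360,240) and hinge at (411,217). The key is at (298,257). I'll zoom in for finer measurement.

```bash
cat > h.py <<'E'
import numpy as np,cv2
from workcell import readout,cams
def ray(name,u,v,z,c=None):
    c=c or cams.calibration(name)
    K,R,t=c["camera_matrix"],c["R"],c["t"]
    d=R.T@np.linalg.inv(K)@np.array([u,v,1.]);o=-R.T@t
    return o+d*(z-o[2])/d[2]
def proj(name,X,c=None):
    c=c or cams.calibration(name)
    p=c["camera_matrix"]@(c["R"]@np.array(X)+c["t"]);return p[:2]/p[2]
def crop(img,x0,y0,x1,y1,s,fn):
    o=cv2.resize(img[y0:y1,x0:x1],None,fx=s,fy=s,interpolation=cv2.INTER_CUBIC)
    for x in range(x0-x0%-10,x1,10):
        cv2.putText(o,str(x),(int((x-x0+.5)*s),8),0,.3,(255,0,255),1)
        cv2.line(o,(int((x-x0+.5)*s),10),(int((x-x0+.5)*s),16),(255,0,255),1)
    for y in range(y0-y0%-10,y1,10):
        cv2.putText(o,str(y),(0,int((y-y0+.5)*s)),0,.3,(255,0,255),1)
        cv2.line(o,(20,int((y-y0+.5)*s)),(26,int((y-y0+.5)*s)),(255,0,255),1)
    cv2.imwrite(fn,o)
E
python3 - <<'E'
from h import *
a=cv2.imread("pics/top0.png");crop(a,190,160,350,270,5,"pics/t1.png");crop(a,320,170,480,290,5,"pics/t2.png")
b=cv2.imread("pics/side0.png");crop(b,195,105,355,220,5,"pics/s1.png");crop(b,280,190,400,310,5,"pics/s2.png")
E
```

```text
(no output)
```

View pics/t1.png

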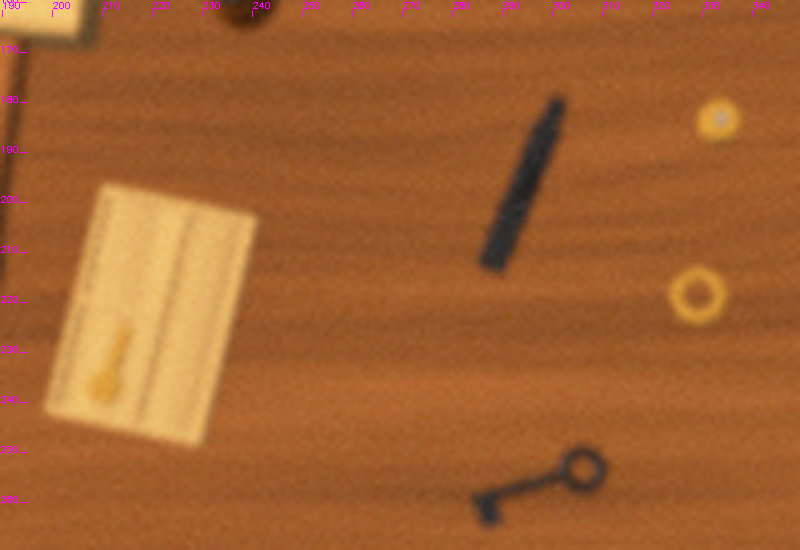

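View pics/t2.png

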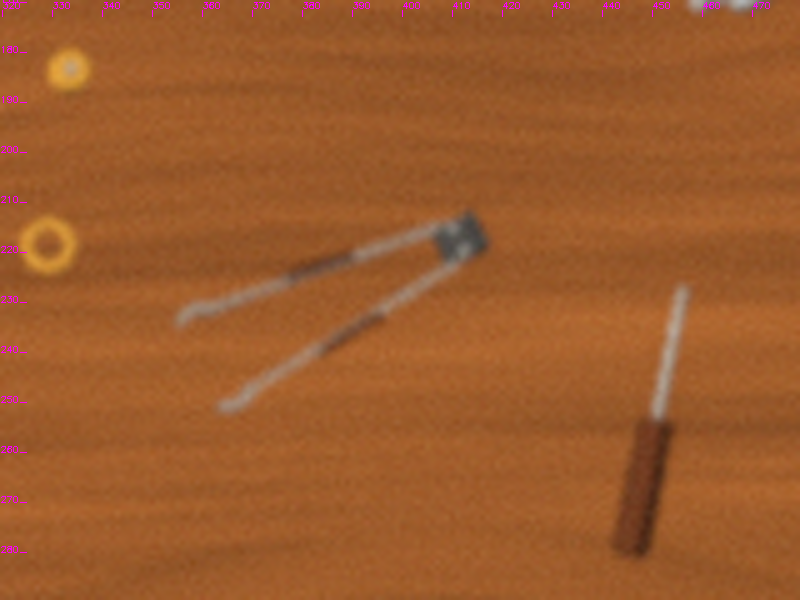

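View pics/s1.png

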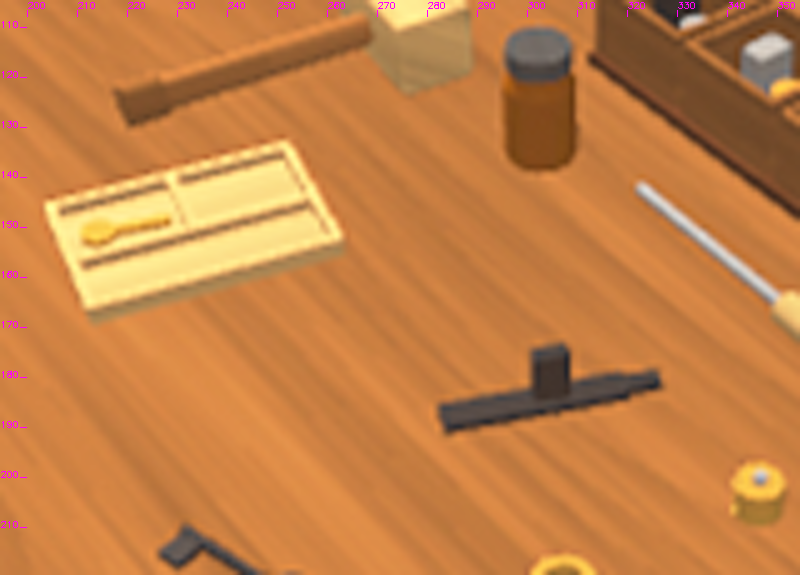

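View pics/s2.png

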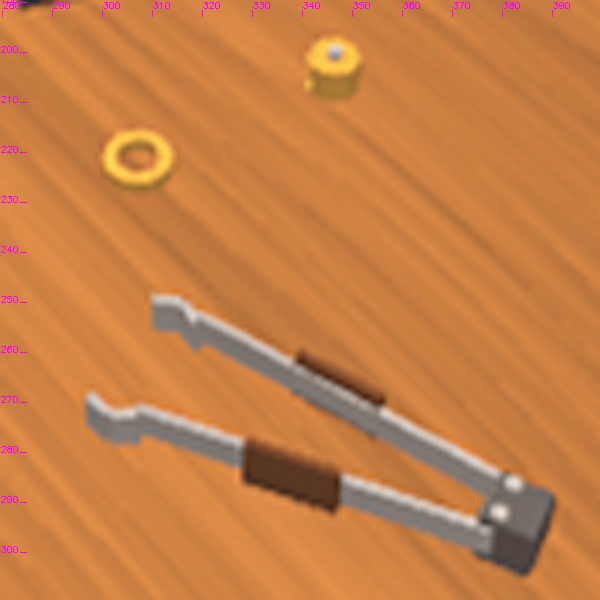

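```bash
cat > m1.py <<'E'
from h import *
T=lambda x,y,z,o=(190,160):ray("top",x/5+o[0]-.4,y/5+o[1]-.4,z)
S=lambda x,y,z,o=(195,105):ray("side",x/5+o[0]-.4,y/5+o[1]-.4,z)
np.set_printoptions(precision=4,suppress=True)
print("tray top",*[T(x,y,.015) for x,y in[(103,183),(257,216),(201,446),(45,411)]])
print("tray side",*[S(x,y,.015) for x,y in[(46,203),(290,141),(344,239),(92,308)]])
print("latch top",T(558,96,.008),T(492,266,.008))
print("latch side far top",S(440,408,.008),S(447,432,0),S(660,372,.008),S(660,388,0)," lug top",S(551,350,.044))
print("drum",T(718,118,.027),S(760,474,.029),S(758,485,.024))
print("ring",T(698,295,.01))
T2=lambda x,y,z:T(x,y,z,(320,170)); S2=lambda x,y,z:S(x,y,z,(280,190))
print("tongs top tips",T2(180,320,.024),T2(222,408,.024),"hinge",T2(462,238,.036))
print("grips top",T2(322,266,.038),T2(354,331,.038))
print("side tips",S2(158,297,.024),S2(92,397,.024),"hinge corners",S2(508,470,.036),S2(553,497,.036),S2(537,537,.036),S2(488,505,.036))
print("grips side outer upper", S2(300,352,.038),S2(384,402,.038),"lower outer top edge",S2(247,440,.038),S2(340,472,.038))
E
python3 m1.py
```

```text
tray top [0.6061 0.3657 0.015 ] [0.5791 0.2518 0.015 ] [0.4107 0.2918 0.015 ] [0.4384 0.4055 0.015 ]
tray side [0.4392 0.406  0.015 ] [0.6056 0.365  0.015 ] [0.5773 0.2515 0.015 ] [0.413  0.2912 0.015 ]
latch top [0.6666 0.0286 0.008 ] [0.5394 0.0793 0.008 ]
latch side far top [0.5401 0.0865 0.008 ] [0.5358 0.0737 0.    ] [0.6666 0.0294 0.008 ] [0.663  0.0246 0.    ]  lug top [0.602  0.0551 0.044 ]
drum [ 0.6436 -0.0897  0.027 ] [ 0.6437 -0.0903  0.029 ] [ 0.6404 -0.0928  0.024 ]
ring [ 0.5145 -0.0723  0.01  ]
tongs top tips [ 0.456  -0.1663  0.024 ] [ 0.3917 -0.1945  0.024 ] hinge [ 0.5104 -0.3718  0.036 ]
grips top [ 0.4918 -0.2691  0.038 ] [ 0.4443 -0.2901  0.038 ]
side tips [ 0.457  -0.1663  0.024 ] [ 0.3934 -0.1955  0.024 ] hinge corners [ 0.5212 -0.3575  0.036 ] [ 0.5276 -0.3811  0.036 ] [ 0.5065 -0.3917  0.036 ] [ 0.5003 -0.3654  0.036 ]
grips side outer upper [ 0.4859 -0.2454  0.038 ] [ 0.4992 -0.2933  0.038 ] lower outer top edge [ 0.4325 -0.2691  0.038 ] [ 0.4562 -0.31    0.038 ]
```

```bash
cat >> h.py <<'E'
from scipy.spatial.transform import Rotation as Ro
def jaw():
    s=readout.observe();M=Ro.from_euler('xyz',s["tool_rot"],degrees=True).as_matrix()
    return s,M,np.degrees(np.arctan2(M[1,2],M[0,2]))
def to(target_xyz,jawdir_deg):
    """shift mm and rotation vector to TCP xyz, tool down, jaw axis along dir (mod 180, nearest)"""
    s,M,a=jaw()
    d=(jawdir_deg-a+90)%180-90
    z=np.array([np.cos(np.radians(a+d)),np.sin(np.radians(a+d)),0]);x=np.array([0,0,-1.]);G=np.column_stack([x,np.cross(z,x),z])
    print("t",s["t"],"jaw",a,"dyaw",d,"rotvec",Ro.from_matrix(G@M.T).as_rotvec().round(4),"shift",((np.array(target_xyz)-s["eef_pos"])*1000).round(1),"gap",s["finger_gap"],"F",s["contact_force"].round(2),"q",s["q"].round(1))
E
python3 - <<'E'
from h import *
s,M,a=jaw();print(M.round(3))
to([.6025,.0545,.12],68.3)
to([.4685,-.2795,.1],24.7)
E
```

```text
[[-0.     0.895 -0.447]
 [-0.001 -0.447 -0.895]
 [-1.     0.     0.001]]
t 0.15 jaw -116.51995053493488 dyaw 4.81995053493489 rotvec [ 0.0012 -0.0004  0.0841] shift [ 301.3 -549.2 -105.9] gap 0.08787078212099914 F [ 0.48  0.43 -0.14] q [ 80.   20.6   0.6  -0.  -70.1 -16.5]
t 0.15 jaw -116.51995053493488 dyaw -38.78004946506513 rotvec [ 0.001  -0.0008 -0.6768] shift [ 167.3 -883.2 -125.9] gap 0.08787078212099914 F [ 0.48  0.43 -0.14] q [ 80.   20.6   0.6  -0.  -70.1 -16.5]
```

Emit:
servo_tool(
  targets=[0,0,0.01,19,-34,0,60,0,0,0.02,38,-69,0,50,0,0,0.03,57,-103,0,40,0,0,0.04,76,-138,0,40,0,0,0.05,95,-172,0,40,0,0,0.06,114,-207,0,40,0,0,0.07,133,-241,0,40,0,0,0.084,152,-276,0,40,0,0,0.084,170,-310,0,40,0,0,0.084,189,-345,0,40],
)

```text
t: 0.98
eef_pos: [0.4906, 0.2569, 0.2259]
tool_rot: [4.6, 89.9, -107.1]
contact_force: [0.2, 0.9, 0.2]
finger_gap: 0.0404
```

```bash
python3 - <<'E'
from h import *
to([.6025,.0545,.12],68.3)
E
```

```text
t 0.9833 jaw -111.6854897838255 dyaw -0.01451021617447168 rotvec [ 0.001  -0.0003 -0.0003] shift [ 111.9 -202.4 -105.9] gap 0.0403965750827306 F [0.23 0.87 0.17] q [ 47.9   9.2 -14.8   0.  -66.   20.4]
```

Emit:
servo_tool(
  targets=[0,0,0,19,-34,0,40,0,0,0,38,-68,-20,40,0,0,0,57,-102,-40,40,0,0,0,76,-136,-60,40,0,0,0,95,-170,-80,40,0,0,0,112,-202,-106,40,0,0,0,112,-202,-106,40,0,0,0,112,-202,-106,40],
)

```text
t: 1.65
eef_pos: [0.6017, 0.0518, 0.1168]
tool_rot: [-39.9, 89.7, -151.8]
contact_force: [0.5, -0.2, 0.5]
finger_gap: 0.0398
```

```bash
python3 - <<'E'
from h import *
to([.6025,.0545,.015],68.3)
c=cams.calibration("wrist");cv2.imwrite("pics/w1.png",cams.grab_frame("wrist")[:,:,::-1])
import pickle;pickle.dump(c,open("c1.pkl","wb"))
E
```

```text
t 1.65 jaw -111.90793328101037 dyaw 0.20793328101035513 rotvec [ 0.0029 -0.0053  0.0036] shift [   0.8    2.7 -101.8] gap 0.039767232591830584 F [ 0.53 -0.19  0.47] q [ 23.5  19.3 -16.6   0.  -54.5  44.6]
```

View pics/w1.png

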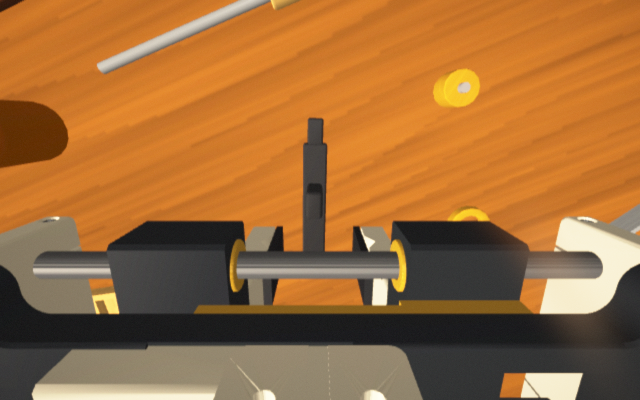

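The bar lies centred between the fingers and parallel to them (tip at about (315,119), lug at (314,200)). I'll check the drum and bar against this view, then descend.

```bash
python3 - <<'E'
from h import *
import pickle;c=pickle.load(open("c1.pkl","rb"))
print("tip",ray("w",315.5,119,.008,c)," pin top",ray("w",464,88,.029,c),"lug far top corners",ray("w",308,184,.044,c),ray("w",322,184,.044,c))
E
```

```text
tip [0.66327771 0.02753018 0.008     ]  pin top [ 0.64160339 -0.09024383  0.029     ] lug far top corners [0.61900067 0.05194992 0.044     ] [0.61477324 0.04150154 0.044     ]
```

Emit:
servo_tool(
  targets=[0.003,-0.005,0.004,1,3,-30,40,0.003,-0.005,0.004,1,3,-60,40,0.003,-0.005,0.004,1,3,-85,40,0.003,-0.005,0.004,1,3,-101,40,0.003,-0.005,0.004,1,3,-101,40,0.003,-0.005,0.004,1,3,-101,40],
)

```text
t: 2.2
eef_pos: [0.603, 0.0574, 0.0178]
tool_rot: [126.2, 89.9, 14.7]
contact_force: [-0.3, 0.9, 0.6]
finger_gap: 0.0398
```

```bash
python3 - <<'E'
from h import *
to([.6025,.0545,.015],68.3)
cv2.imwrite("pics/w2.png",cams.grab_frame("wrist")[:,:,::-1])
E
```

```text
t 2.2 jaw -111.51598622733249 dyaw -0.1840137726675266 rotvec [-0.0004  0.0015 -0.0032] shift [-0.5 -2.9 -2.8] gap 0.039782944910892404 F [-0.27  0.92  0.61] q [ 23.9  25.9 -22.    0.  -42.   44.6]
```

View pics/w2.png

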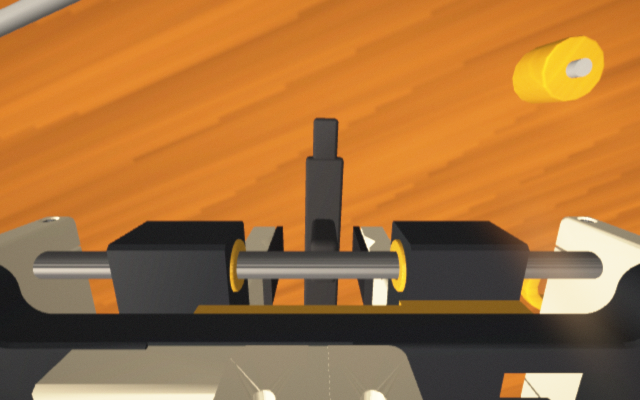

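The lug sits between the fingers, slightly right of centre (323 vs 318). I'll correct by -3 mm in y and close.

Emit:
servo_tool(
  targets=[0,0.001,-0.003,0,-3,-2,30,0,0.001,-0.003,0,-3,-2,10,0,0.001,-0.003,0,-3,-2,5,0,0.001,-0.003,0,-3,-2,5,0,0.001,-0.003,0,-3,-2,5,0,0.001,-0.003,0,-3,-2,5,0,0.001,-0.003,0,-3,-2,5],
)

```text
t: 2.83
eef_pos: [0.6041, 0.0545, 0.0175]
tool_rot: [132.1, 89.8, 20.4]
contact_force: [-1.6, -0.3, 5.1]
finger_gap: 0.0138
```

Emit:
servo_tool(
  targets=[0,0,0,0,0,30,5,0,0,0,0,0,60,5,0,0,0,0,0,90,5,0,0,0,0,0,90,5,0,0,0,0,0,90,5],
)

```text
t: 3.25
eef_pos: [0.6051, 0.055, 0.1092]
tool_rot: [134.5, 89.6, 22.8]
contact_force: [0.1, -0.4, -2.2]
finger_gap: 0.0139
```

```bash
python3 - <<'E'
from h import *
to([.5016,.2990,.10],76.6)
cv2.imwrite("pics/w3.png",cams.grab_frame("wrist")[:,:,::-1])
E
```

```text
t 3.25 jaw -111.68611692158989 dyaw 8.286116921589894 rotvec [-0.0032  0.0062  0.1446] shift [-103.5  244.    -9.2] gap 0.013865785080599163 F [ 0.12 -0.41 -2.24] q [ 23.6  19.7 -17.1   0.  -52.8  44.7]
```

View pics/w3.png

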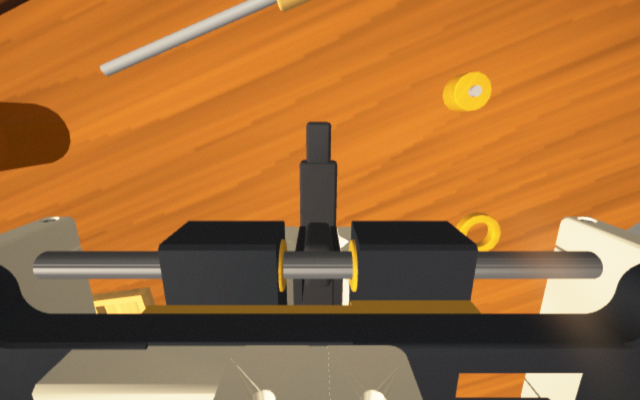

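```bash
python3 - <<'E'
from h import *
s,M,a=jaw();c=cams.calibration("wrist")
p=ray("w",318,123,s["eef_pos"][2]-.0175+.008,c);d=p-s["eef_pos"];b=-M[:,1]
print(p,s["eef_pos"],"along",d@b,"across",d@M[:,2])
top=cams.grab_frame("top")[:,:,::-1];crop(top,240,140,360,230,6,"pics/t3.png")
to([.5016,.2990,.10],76.6)
E
```

```text
[0.6642076  0.02955415 0.0980678 ] [0.60389224 0.05459442 0.1075678 ] along -0.06527500964893514 across 0.0009864424794099901
t 3.35 jaw -111.7103237249961 dyaw 8.310323724996124 rotvec [-0.0013  0.0016  0.145 ] shift [-101.7  244.6   -6.6] gap 0.013994665954961974 F [-0.78 -0.16 -1.93] q [ 23.6  19.9 -17.3  -0.  -52.7  44.7]
```

Emit:
servo_tool(
  targets=[0,0,0.02,-14,35,0,5,0,0,0.04,-29,70,0,5,0,0,0.06,-44,105,0,5,0,0,0.08,-59,140,0,5,0,0.003,0.1,-74,175,0,5,-0.003,0.006,0.12,-89,210,0,5,-0.003,0.006,0.145,-103,244,-9,5,-0.003,0.006,0.145,-103,244,-9,5,-0.003,0.006,0.145,-103,244,-9,5],
)

```text
t: 4.1
eef_pos: [0.4984, 0.2993, 0.0953]
tool_rot: [-42.6, 89.5, -145.8]
contact_force: [0.0, -0.4, -2.1]
finger_gap: 0.0135
```

```bash
python3 - <<'E'
from h import *
to([.5016,.2990,.023],76.6)
s,M,a=jaw();c=cams.calibration("wrist")
w=cams.grab_frame("wrist")[:,:,::-1];cv2.imwrite("pics/w4.png",w)
import pickle;pickle.dump(c,open("c4.pkl","wb"))
E
```

```text
t 4.1 jaw -103.219482084581 dyaw -0.18051791541898865 rotvec [ 0.0048 -0.0071 -0.0031] shift [  3.2  -0.3 -72.3] gap 0.013543776052875694 F [ 0.03 -0.37 -2.06] q [ 50.2  18.9 -20.6  -0.2 -51.1  26.7]
```

View pics/w4.png

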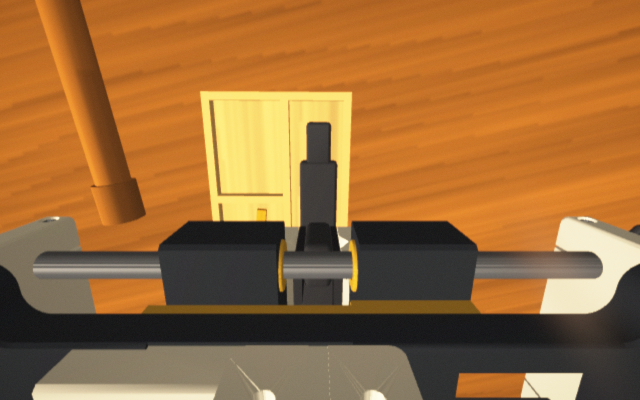

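```bash
python3 - <<'E'
from h import *
import pickle;c=pickle.load(open("c4.pkl","rb"))
A,B=ray("w",201,92,.015,c),ray("w",352,92,.015,c);print(A,B,np.linalg.norm(A-B))
u=(A-B)/np.linalg.norm(A-B);x=np.array([u[1],-u[0],0]);print("yaw",np.degrees(np.arctan2(x[1],x[0])),"comp centre",B+u*.0275-x*.086)
tip=ray("w",318,123,.0953-.0175+.008,c);print("tip",tip,"knob est",tip-.07*x)
to([.5036,.2985,.0235],76.6)
E
```

```text
[0.60253477 0.36508274 0.015     ] [0.57611313 0.25273844 0.015     ] 0.11540946811255559
yaw -13.234569775389964 comp centre [0.49869301 0.29919675 0.015     ]
tip [0.56162627 0.2835741  0.0858    ] knob est [0.49348541 0.29959978 0.0858    ]
t 4.15 jaw -103.31094836537848 dyaw -0.08905163462151222 rotvec [ 0.0046 -0.0067 -0.0015] shift [  4.6   0.2 -72.3] gap 0.014186134392741365 F [-0.23 -0.27 -1.54] q [ 50.   18.8 -20.6  -0.2 -51.1  26.7]
```

Emit:
servo_tool(
  targets=[0.004,-0.006,-0.001,5,-1,-20,5,0.004,-0.006,-0.001,5,-1,-40,5,0.004,-0.006,-0.001,5,-1,-55,5,0.004,-0.006,-0.001,5,-1,-62,5,0.004,-0.006,-0.001,5,-1,-67,5,0.004,-0.006,-0.001,5,-1,-70,5,0.004,-0.006,-0.001,5,-1,-71,5,0.004,-0.006,-0.001,5,-1,-71,5],
)

```text
t: 4.82
eef_pos: [0.5044, 0.2972, 0.0252]
tool_rot: [-36.9, 90.0, -140.2]
contact_force: [-0.0, 0.9, -1.8]
finger_gap: 0.0136
```

```bash
python3 - <<'E'
from h import *
to([.5036,.2985,.023],76.6)
w=cams.grab_frame("wrist")[:,:,::-1];cv2.imwrite("pics/w5.png",w)
w=cams.grab_frame("side")[:,:,::-1];crop(w,180,90,320,190,5,"pics/s5.png")
E
```

```text
t 4.8167 jaw -103.38702673137666 dyaw -0.012973268623341028 rotvec [ 0.0002 -0.0002 -0.0002] shift [-0.8  1.3 -2.2] gap 0.01362486121502341 F [-0.01  0.87 -1.8 ] q [ 49.6  23.9 -24.2  -0.  -41.8  27. ]
```

View pics/w5.png

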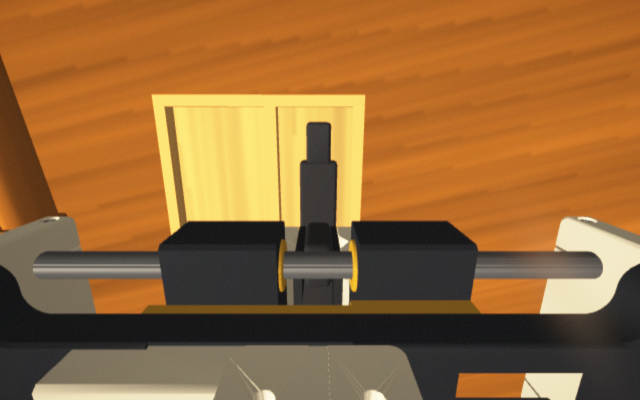

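View pics/s5.png

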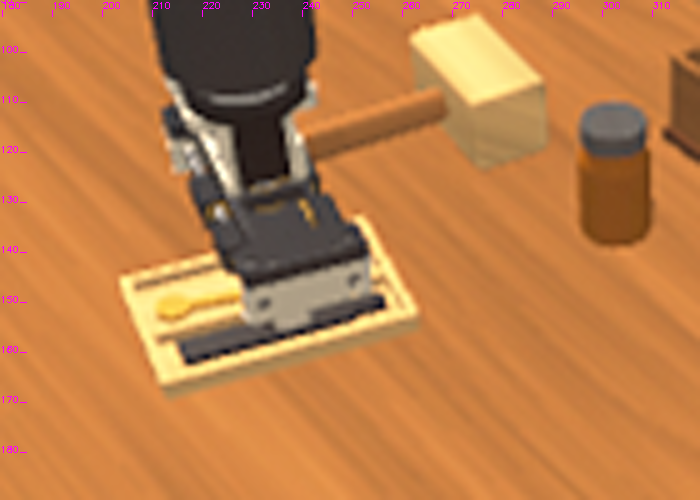

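The bar is in line with the long compartment and centred along it. I'll lower the last few mm, release and back off.

Emit:
servo_tool(
  targets=[0,0,0,0,0,-2,5,0,0,0,0,0,-3,5,0,0,0,0,0,-3,5,0,0,0,0,0,-3,32,0,0,0,0,0,-3,32,0,0,0,0,0,-3,32,0,0,0,0,0,-3,32,0,0,0,0,0,30,32,0,0,0,0,0,65,32],
)

```text
t: 5.67
eef_pos: [0.5031, 0.2962, 0.0891]
tool_rot: [-30.6, 89.7, -134.0]
contact_force: [0.8, 1.2, 0.3]
finger_gap: 0.0319
```

Emit:
servo_tool(
  targets=[0,0,0,0,-10,40,32,0,0,0,0,-40,60,32,0,0,-0.05,0,-80,80,40,0,0,-0.1,0,-120,80,50,0,0,-0.1,0,-120,80,50],
)

```text
t: 6.08
eef_pos: [0.5024, 0.1717, 0.1709]
tool_rot: [-32.9, 89.8, -142.3]
contact_force: [-0.6, -0.1, -0.3]
finger_gap: 0.0462
```

```bash
python3 - <<'E'
from h import *
to([.4685,-.2795,.1],24.7)
w=cams.grab_frame("top")[:,:,::-1];crop(w,180,170,320,270,5,"pics/t6.png")
w=cams.grab_frame("side")[:,:,::-1];crop(w,180,90,320,190,5,"pics/s6.png")
E
```

```text
t 6.0833 jaw -109.43498366541996 dyaw -45.86501633458005 rotvec [ 0.0009 -0.0036 -0.8005] shift [ -33.9 -451.2  -70.9] gap 0.04616616599788767 F [-0.6  -0.13 -0.33] q [ 40.    9.7 -21.9  -0.  -58.6  30.5]
```

View pics/t6.png

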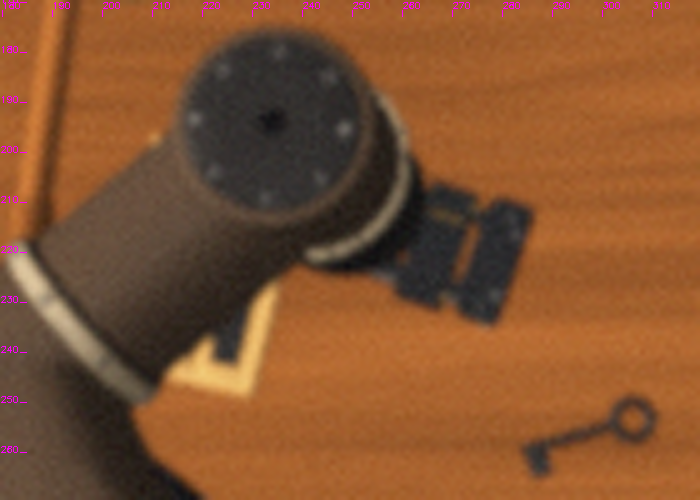

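View pics/s6.png

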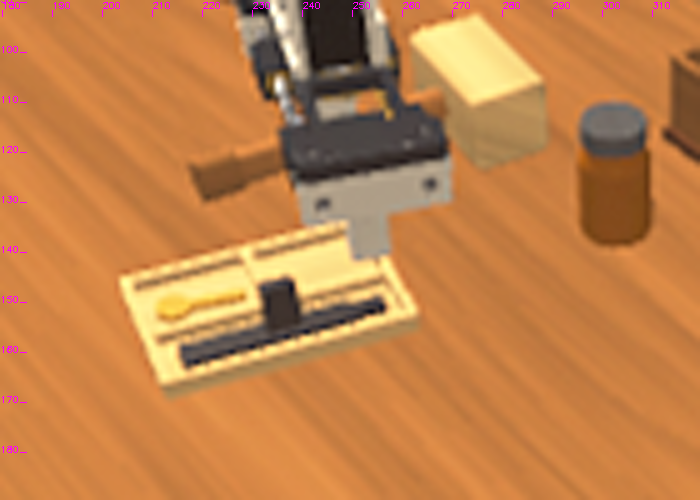

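The bar lies in the long compartment, with its lug at crop (279,289). Next I'll go to the tongs.

Emit:
servo_tool(
  targets=[0,0,-0.08,-3,-35,0,60,0,0,-0.16,-6,-70,0,75,0,0,-0.24,-9,-105,0,87,0,0,-0.32,-12,-140,0,87,0,0,-0.4,-15,-175,0,87,0,0,-0.48,-18,-210,0,87,0,0,-0.56,-21,-245,0,87,0,0,-0.64,-24,-280,0,87,0,0,-0.72,-27,-315,0,87,0,0,-0.8,-30,-350,0,87],
)

```text
t: 7.02
eef_pos: [0.4734, -0.1761, 0.1697]
tool_rot: [-31.6, 89.8, 173.1]
contact_force: [1.5, -0.2, 0.2]
finger_gap: 0.0869
```

```bash
python3 - <<'E'
from h import *
p=ray("side",279/5+180-.4,289/5+90-.4,.049)
print(p, "in tray", p[:2]-[.5016,.299])
d=p[:2]-np.array([.5016,.299]);print(d@[.973,-.231],d@[.231,.973])
to([.4685,-.2795,.1],24.7)
E
```

```text
[0.49969685 0.29072303 0.049     ] in tray [-0.00190315 -0.00827697]
6.0210160699246344e-05 -0.008493116601024666
t 7.0167 jaw -155.21175875500177 dyaw -0.08824124499824393 rotvec [-0.0005 -0.0038 -0.0015] shift [  -4.9 -103.4  -69.7] gap 0.08686674506424946 F [ 1.54 -0.19  0.24] q [  1.9   7.3 -24.9  -0.  -57.9  22.9]
```

```bash
python3 - <<'E'
from h import *
w=cams.grab_frame("top")[:,:,::-1];crop(w,190,180,260,260,9,"pics/t7.png")
w=cams.grab_frame("side")[:,:,::-1];crop(w,195,125,275,175,9,"pics/s7.png")
w=cams.grab_frame("wrist")[:,:,::-1];cv2.imwrite("pics/w7.png",w)
E
```

```text
(no output)
```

View pics/t7.png

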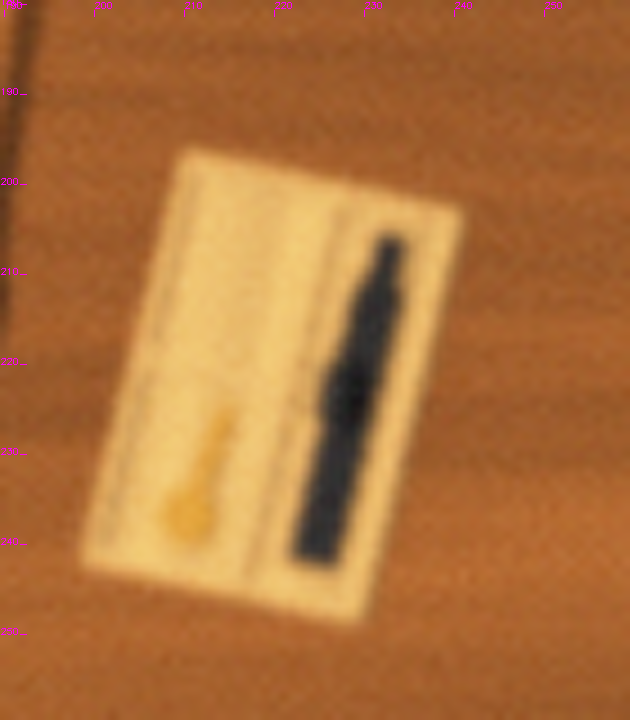

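View pics/s7.png

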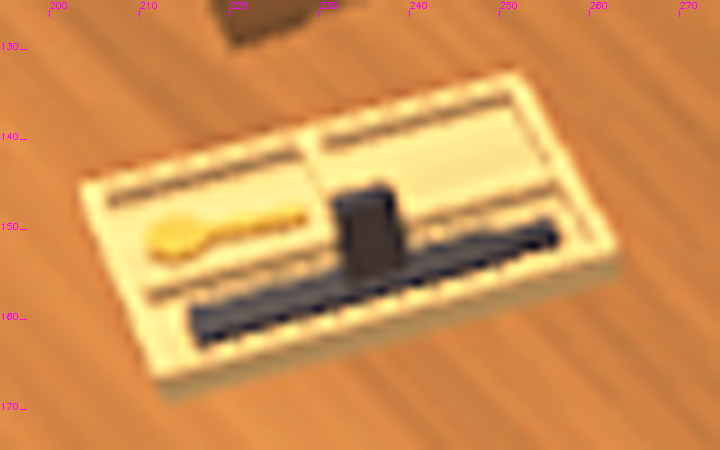

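View pics/w7.png

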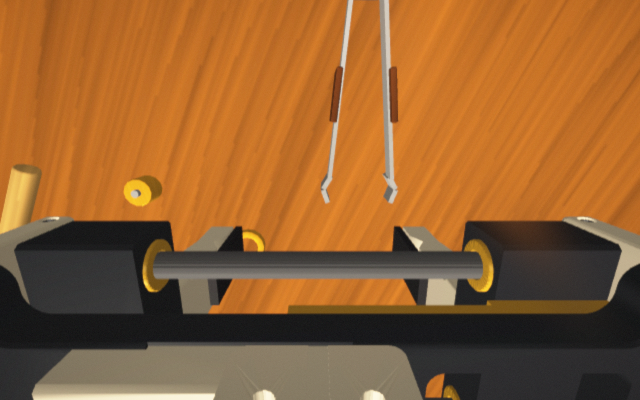

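Top view: the bar is inside the long compartment, ends at crop (392,237) and (315,560). Wrist view: tongs grips at (336,95) and (394,95).

```bash
python3 - <<'E'
from h import *
A=ray("top",392/9+190-.45,237/9+180-.45,.013);B=ray("top",315/9+190-.45,560/9+180-.45,.013)
m=(A+B)[:2]/2;d=m-np.array([.5016,.299]);print("bar",m,d@[.973,-.231],d@[.231,.973],np.degrees(np.arctan2(*(A-B)[:2][::-1])),np.linalg.norm(A-B))
c=cams.calibration("wrist")
L=[ray("w",340,68,.038,c),ray("w",333,121,.038,c)];R=[ray("w",393,67,.038,c),ray("w",396,122,.038,c)]
print(L,R,sum(L+R)/4)
tips=[ray("w",325,200,.012,c),ray("w",390,200,.012,c)];print(tips,sum(tips)/2)
x=sum(tips)/2-sum(L+R)/4;print(np.degrees(np.arctan2(x[1],x[0])),np.linalg.norm(x[:2]))
print("pin",ray("w",137,194,.029,c))
E
```

```text
bar [0.50264115 0.29634411] 0.001626546122018315 -0.0023436744539525054 -12.939187516196274 0.13520422008938593
[array([ 0.49945922, -0.28806267,  0.038     ]), array([ 0.48508979, -0.24307476,  0.038     ])] [array([ 0.45587952, -0.30907112,  0.038     ]), array([ 0.42993605, -0.26741359,  0.038     ])] [ 0.46759115 -0.27690554  0.038     ]
[array([ 0.45491855, -0.16238127,  0.012     ]), array([ 0.38884045, -0.19266109,  0.012     ])] [ 0.4218795  -0.17752118  0.012     ]
114.69997482488448 0.10939289328380238
pin [ 0.63926179 -0.09047287  0.029     ]
```

Bar verified: offset (+1.6, -2.3) mm, yaw error under 1°. The wrist view agrees on the tongs: grip at (0.468, -0.279), heading 114.7°.

Emit:
servo_tool(
  targets=[0,-0.004,-0.001,-2,-38,0,87,0,-0.004,-0.001,-4,-76,-10,87,0,-0.004,-0.001,-5,-103,-40,87,0,-0.004,-0.001,-5,-103,-70,87,0,-0.004,-0.001,-5,-103,-90,87,0,-0.004,-0.001,-5,-103,-90,87],
)

```text
t: 7.67
eef_pos: [0.4658, -0.2781, 0.0747]
tool_rot: [-42.8, 89.5, 161.9]
contact_force: [-0.8, 0.2, -0.1]
finger_gap: 0.0875
```

```bash
python3 - <<'E'
from h import *
to([.4682,-.279,.006],24.7)
w=cams.grab_frame("wrist")[:,:,::-1];cv2.imwrite("pics/w8.png",w)
w=cams.grab_frame("side")[:,:,::-1];crop(w,260,190,420,310,5,"pics/s8.png")
E
```

```text
t 7.6667 jaw -155.2808846244121 dyaw -0.019115375587944072 rotvec [-0.0027 -0.0083 -0.0003] shift [  2.4  -0.9 -68.7] gap 0.08749091160894946 F [-0.82  0.22 -0.11] q [-10.2  17.1 -26.7  -0.1 -46.7  35. ]
```

View pics/w8.png

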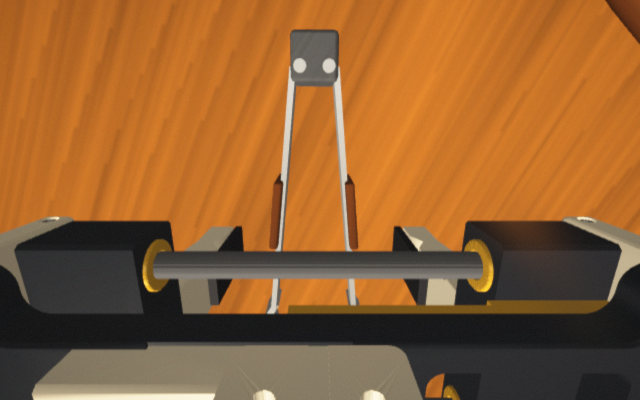

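View pics/s8.png

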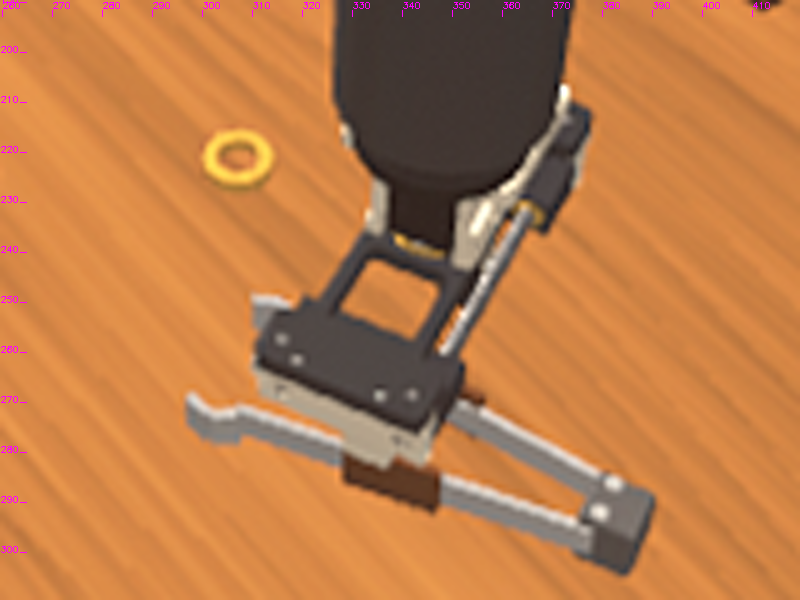

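The grips straddle the finger centre line (314 vs 318) and are inside the open fingers. Descending.

Emit:
servo_tool(
  targets=[-0.003,-0.007,0,1,-1,-20,87,-0.003,-0.007,0,1,-1,-40,87,-0.003,-0.007,0,1,-1,-55,87,-0.003,-0.007,0,1,-1,-65,87,-0.003,-0.007,0,1,-1,-68,87,-0.003,-0.007,0,1,-1,-68,87],
)

```text
t: 8.27
eef_pos: [0.4705, -0.2794, 0.0116]
tool_rot: [124.4, 89.7, -30.7]
contact_force: [-0.3, 0.4, -0.4]
finger_gap: 0.087
```

Emit:
servo_tool(
  targets=[0,0,0,0,0,0,70,0,0,0,0,0,0,62,0,0,0,0,0,0,56,0,0,0,0,0,0,53,0,0,0,0,0,0,53,0,0,0,0,0,0,53],
)

```text
t: 8.77
eef_pos: [0.4707, -0.2795, 0.0121]
tool_rot: [125.8, 89.6, -29.3]
contact_force: [-0.8, 2.3, 5.6]
finger_gap: 0.0554
```

```bash
python3 - <<'E'
from h import *
to([.4682,-.279,.006],24.7)
w=cams.grab_frame("wrist")[:,:,::-1];cv2.imwrite("pics/w9.png",w)
w=cams.grab_frame("side")[:,:,::-1];crop(w,260,190,420,310,5,"pics/s9.png")
E
```

```text
t 8.7667 jaw -155.0934673655378 dyaw -0.20653263446217807 rotvec [ 0.0031  0.0056 -0.0036] shift [-2.5  0.5 -6.1] gap 0.05543218991285721 F [-0.84  2.28  5.65] q [-10.1  22.1 -30.2   0.2 -37.4  34.9]
```

View pics/w9.png

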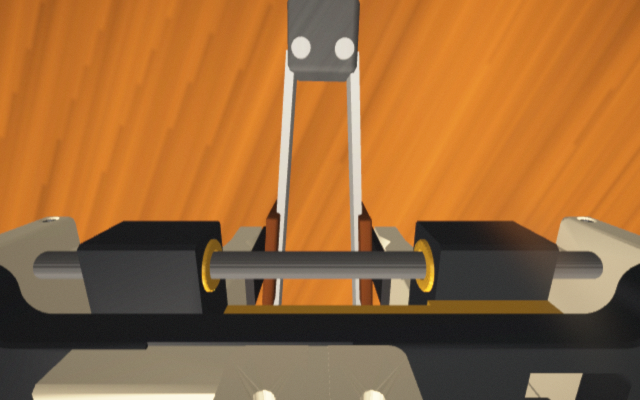

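View pics/s9.png

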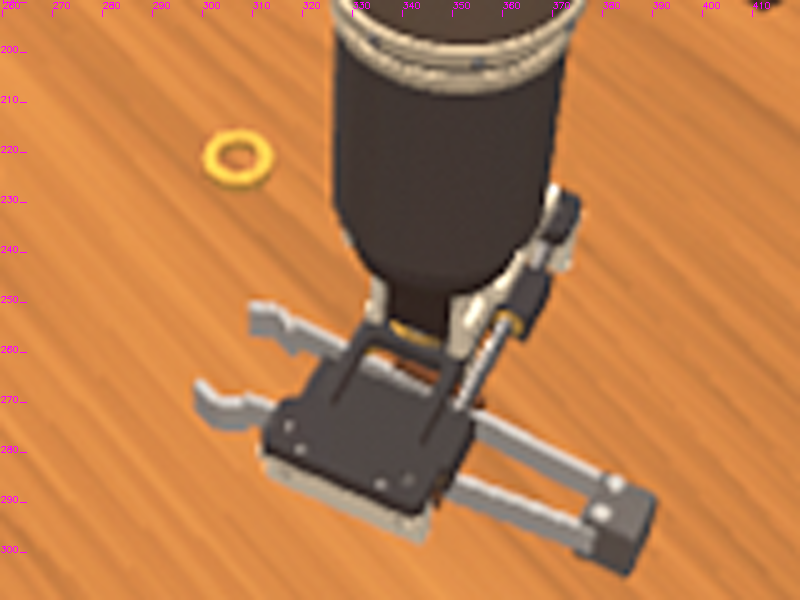

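The grip sits about 6 mm higher than I want (TCP z 0.012). I'll reopen, lower and re-squeeze.

Emit:
servo_tool(
  targets=[0,0,0,0,0,0,72,0,0,0,0,0,0,72,0.003,0.005,-0.003,-2,1,-5,72,0.003,0.005,-0.003,-2,1,-8,72,0.003,0.005,-0.003,-2,1,-8,62,0.003,0.005,-0.003,-2,1,-8,56,0.003,0.005,-0.003,-2,1,-8,52,0.003,0.005,-0.003,-2,1,-8,52,0.003,0.005,-0.003,-2,1,-8,52,0.003,0.005,-0.003,-2,1,-8,52],
)

```text
t: 9.7
eef_pos: [0.4687, -0.2785, 0.0041]
tool_rot: [143.4, 90.0, -11.8]
contact_force: [-0.7, -0.1, -0.4]
finger_gap: 0.0524
```

Emit:
servo_tool(
  targets=[0,0,0,0,0,0,52,0,0,0,0,0,5,52,0,0,0,0,0,15,52,0,0,0,0,0,30,52,0,0,0,0,0,50,52,0,0,0,0,0,50,52,0,0,0,0,0,50,52],
)

```text
t: 10.28
eef_pos: [0.4699, -0.2787, 0.0562]
tool_rot: [143.5, 89.8, -11.7]
contact_force: [0.2, -0.5, -1.4]
finger_gap: 0.0517
```

```bash
python3 - <<'E'
from h import *
to([.6436+.0397,-.0903-.0863,.07],24.7)
w=cams.grab_frame("wrist")[:,:,::-1];cv2.imwrite("pics/w10.png",w)
w=cams.grab_frame("side")[:,:,::-1];crop(w,260,180,420,300,5,"pics/s10.png")
E
```

```text
t 10.2833 jaw -155.2623932602364 dyaw -0.037606739763646146 rotvec [ 0.0009  0.0042 -0.0007] shift [213.4 102.1  13.8] gap 0.051716020639889705 F [ 0.16 -0.52 -1.37] q [-10.1  18.4 -27.9   0.  -43.4  34.8]
```

View pics/w10.png

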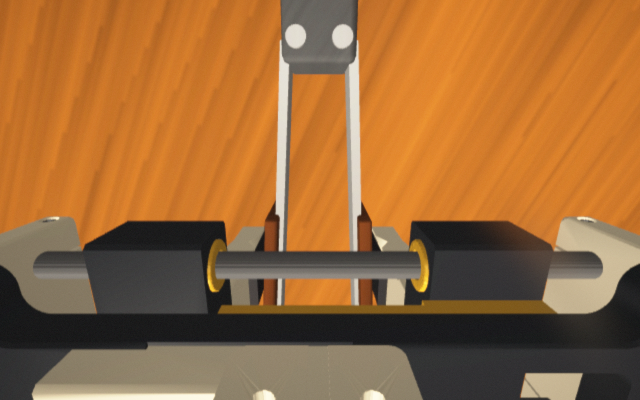

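View pics/s10.png

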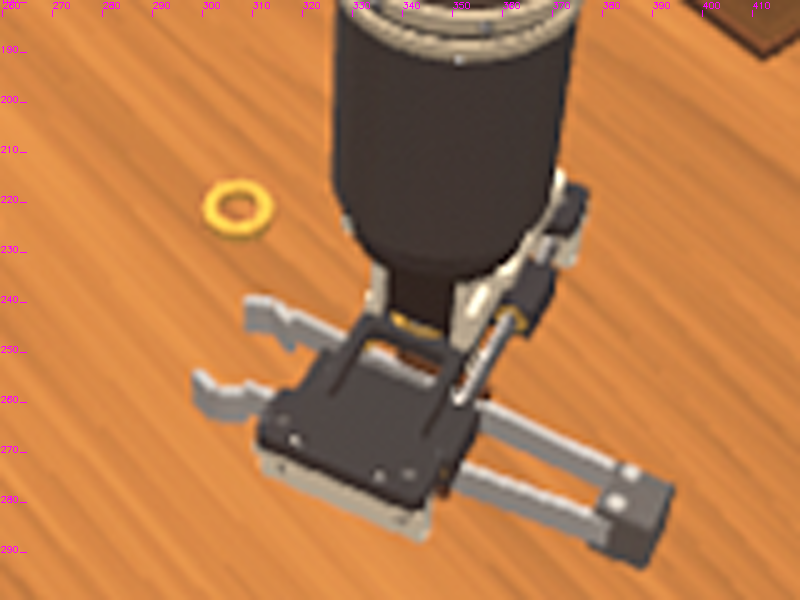

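```bash
cat > m2.py <<'E'
from h import *
s,M,a=jaw();p=s["eef_pos"];x=M[:,1]*1.;x=-x if x@[-.418,.909,0]<0 else x;y=M[:,2]
S=lambda u,v,z:ray("side",u/5+260-.4,v/5+180-.4,z)
for n,u,v,h in [("tipU",252,299,.024),("tipL",200,375,.024),("hT",627,454,.036),("hR",674,490,.036),("hB",645,530,.036),("hL",600,505,.036)]:
    q=S(u,v,h+.052);d=q-p;print(n,q.round(4),"along",(d@x).round(4),"across",(d@y).round(4))
E
python3 m2.py
```

```text
tipU [ 0.449  -0.1723  0.076 ] along 0.1045 across -0.0266
tipL [ 0.4011 -0.194   0.076 ] along 0.1048 across 0.026
hT [ 0.5248 -0.3575  0.088 ] along -0.0954 across -0.018
hR [ 0.5279 -0.3844  0.088 ] along -0.1212 across -0.0096
hB [ 0.5026 -0.3913  0.088 ] along -0.1168 across 0.0163
hL [ 0.4958 -0.3696  0.088 ] along -0.0943 across 0.0133
```

Emit:
servo_tool(
  targets=[0,0.002,0,24,11,2,53,0,0.004,0,48,23,4,53,0,0.004,0,72,35,6,53,0,0.004,0,96,47,8,53,0,0.004,0,120,59,10,53,0,0.004,0,144,70,10,53,0,0.004,0,168,82,10,53,0,0.004,0,190,93,10,53,0,0.004,0,212,104,10,53,0,0.004,0,212,104,10,53],
)

```text
t: 11.22
eef_pos: [0.6837, -0.1724, 0.0629]
tool_rot: [-17.6, 89.8, -172.8]
contact_force: [1.2, -1.4, -0.4]
finger_gap: 0.0529
```

Emit:
servo_tool(
  targets=[0,0,0,0,0,0,53,0,0,0,0,0,0,53],
)

```text
t: 11.38
eef_pos: [0.683, -0.1721, 0.0613]
tool_rot: [-22.6, 89.7, -177.7]
contact_force: [-0.0, 0.4, -1.5]
finger_gap: 0.0529
```

```bash
python3 - <<'E'
from h import *
to([.682,-.175,.05],24.7)
w=cams.grab_frame("top")[:,:,::-1];crop(w,310,150,430,250,6,"pics/t11.png")
w=cams.grab_frame("side")[:,:,::-1];crop(w,310,140,450,260,5,"pics/s11.png")
E
```

```text
t 11.3833 jaw -155.12728296742316 dyaw -0.17271703257688387 rotvec [ 0.0002 -0.0056 -0.003 ] shift [ -1.   -2.9 -11.3] gap 0.05293573046973751 F [-0.03  0.37 -1.54] q [  1.7  30.8  -5.9   0.  -53.7  23.2]
```

View pics/t11.png

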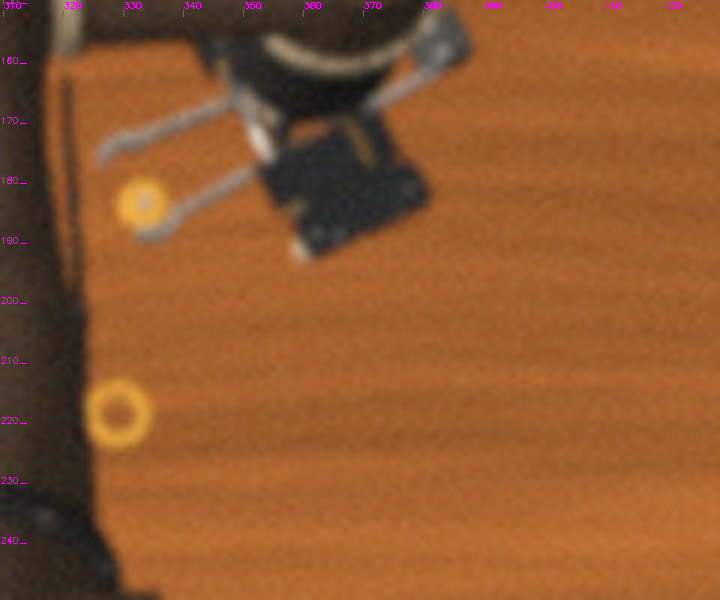

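View pics/s11.png

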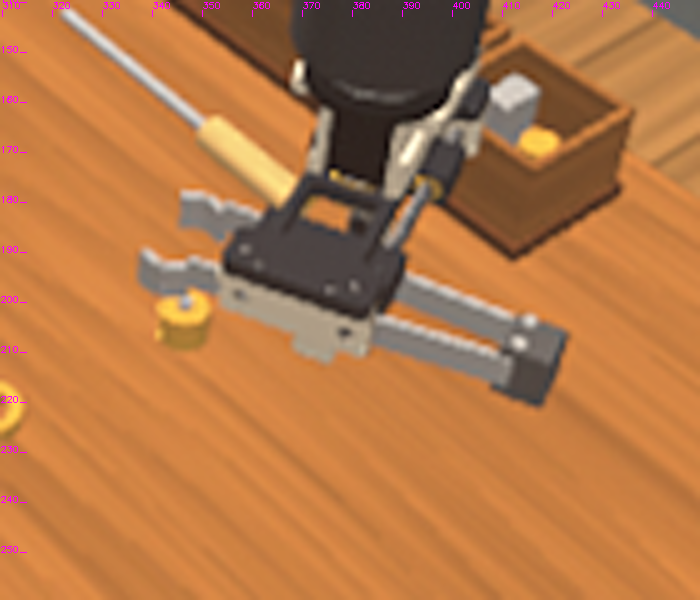

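```bash
cat > m3.py <<'E'
from h import *
s,M,a=jaw();p=s["eef_pos"];x=M[:,1]*1.;x=-x if x@[-.418,.909,0]<0 else x;y=M[:,2]
z=p[2]-.004+.024
T=lambda u,v,z:ray("top",u/6+310-.4,v/6+150-.4,z)
S=lambda u,v,z:ray("side",u/5+310-.4,v/5+140-.4,z)
D=np.array([.643,-.090,.012])
for n,q in [("tU",T(101,155,z)),("tL",T(140,236,z)),("sU",S(187,193,z)),("sL",S(146,253,z))]:
    print(n,q.round(4),"along",((q-p)@x).round(4),"across",((q-p)@y).round(4),"drum-tip along",((D-q)@x).round(4),"across",((D-q)@y).round(4))
print("drum now",T(144,202,.028),S(186,301,.029),"along",(D-p)@x,(D-p)@y)
E
python3 m3.py
```

```text
tU [ 0.6612 -0.0637  0.0822] along 0.1079 across -0.0262 drum-tip along -0.0163 across 0.0272
tL [ 0.6117 -0.0857  0.0822] along 0.1088 across 0.0279 drum-tip along -0.0172 across -0.0269
sU [ 0.6636 -0.0644  0.0822] along 0.1063 across -0.0281 drum-tip along -0.0147 across 0.0292
sL [ 0.6138 -0.0874  0.0822] along 0.1063 across 0.0268 drum-tip along -0.0147 across -0.0257
drum now [ 0.64311738 -0.09110387  0.028     ] [ 0.64315293 -0.09186162  0.029     ] along 0.09160075174621413 0.001026568164400084
```

The jaws are centred across the drum to about 1 mm and need to go about 3 mm backward. Lowering over the drum.

Emit:
servo_tool(
  targets=[0,-0.005,-0.003,1,-3,0,53,0,-0.005,-0.003,1,-3,-10,53,0,-0.005,-0.003,1,-3,-22,53,0,-0.005,-0.003,1,-3,-34,53,0,-0.005,-0.003,1,-3,-44,53,0,-0.005,-0.003,1,-3,-50,53,0,-0.005,-0.003,1,-3,-53,53,0,-0.005,-0.003,1,-3,-54,53,0,-0.005,-0.003,1,-3,-54,53],
)

```text
t: 12.23
eef_pos: [0.6837, -0.1757, 0.0079]
tool_rot: [55.3, 90.0, -100.0]
contact_force: [-0.3, 0.1, -1.0]
finger_gap: 0.0533
```

```bash
python3 - <<'E'
from h import *
to([.683,-.1755,.006],24.7)
w=cams.grab_frame("top")[:,:,::-1];crop(w,310,150,430,250,6,"pics/t12.png")
w=cams.grab_frame("side")[:,:,::-1];crop(w,310,140,450,260,5,"pics/s12.png")
E
```

```text
t 12.2333 jaw -155.33190321141404 dyaw 0.03190321141403274 rotvec [ 0.0004 -0.0001  0.0006] shift [-0.7  0.2 -1.9] gap 0.05325910521504115 F [-0.29  0.11 -0.95] q [  1.4  34.   -8.3   0.  -47.7  23.3]
```

View pics/t12.png

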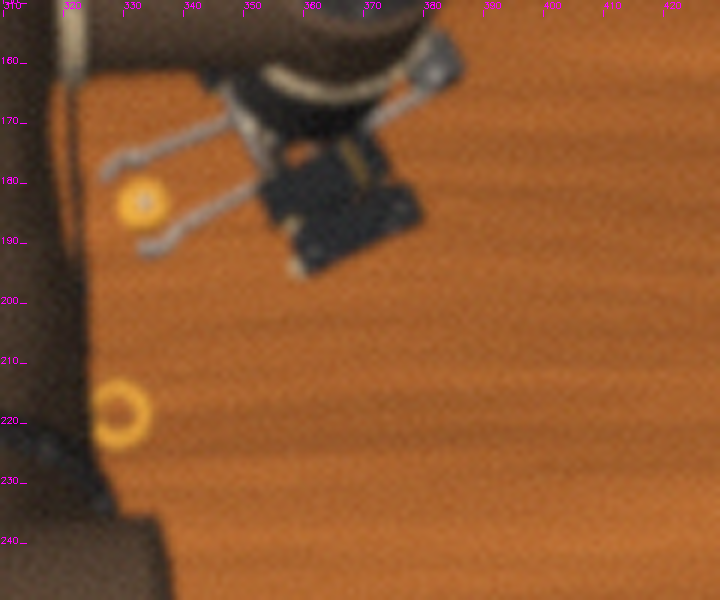

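View pics/s12.png

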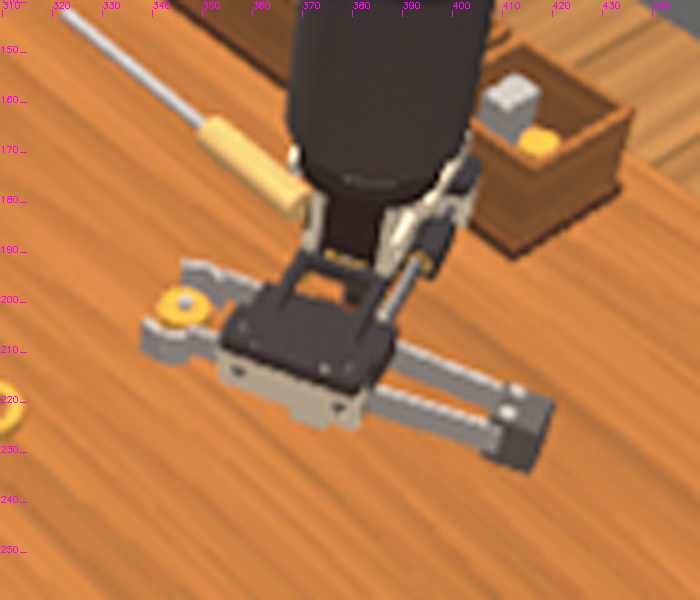

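The drum (crop (184,303)) sits squarely between the jaws. Closing.

Emit:
servo_tool(
  targets=[0,0,0,0,0,-2,50,0,0,0,0,0,-2,47,0,0,0,0,0,-2,44,0,0,0,0,0,-2,41,0,0,0,0,0,-2,36,0,0,0,0,0,-2,30,0,0,0,0,0,-2,20,0,0,0,0,0,-2,20,0,0,0,0,0,-2,20,0,0,0,0,0,-2,20],
)

```text
t: 13.17
eef_pos: [0.6841, -0.1757, 0.0068]
tool_rot: [136.6, 89.9, -18.7]
contact_force: [0.1, -0.4, -0.4]
finger_gap: 0.0394
```

```bash
python3 - <<'E'
from h import *
to([.683,-.1755,.15],24.7)
w=cams.grab_frame("side")[:,:,::-1];crop(w,310,140,450,260,5,"pics/s13.png")
E
```

```text
t 13.1667 jaw -155.32440613320628 dyaw 0.024406133206298364 rotvec [0.0004 0.0012 0.0004] shift [ -1.1   0.2 143.2] gap 0.039352330118684095 F [ 0.13 -0.39 -0.42] q [  1.4  34.   -8.3   0.  -47.5  23.3]
```

View pics/s13.png

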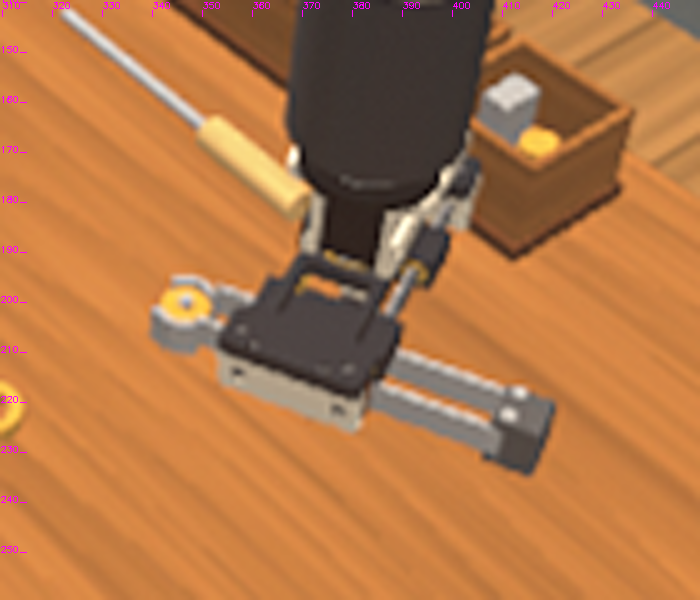

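Gap is 39.4 mm, so the jaws are closed on the drum. Lifting gently to about 17 cm.

Emit:
servo_tool(
  targets=[0,0,0,0,0,4,20,0,0,0,0,0,12,20,0,0,0,0,0,24,20,0,0,0,0,0,38,20,0,0,0,0,0,54,20,0,0,0,0,0,70,20,0,0,0,0,0,86,20,0,0,0,0,0,102,20,0,0,0,0,0,118,20,0,0,0,0,0,132,20],
)

```text
t: 14.05
eef_pos: [0.6845, -0.1757, 0.1415]
tool_rot: [144.7, 89.8, -10.6]
contact_force: [0.7, -0.3, -3.1]
finger_gap: 0.0391
```

Emit:
servo_tool(
  targets=[0,0,0,0,0,14,20,0,0,0,0,0,24,20,0,0,0,0,0,30,20,0,0,0,0,0,30,20,0,0,0,0,0,30,20,0,0,0,0,0,30,20,0,0,0,0,0,30,20,0,0,0,0,0,30,20,0,0,0,0,0,30,20,0,0,0,0,0,30,20],
)

```text
t: 14.88
eef_pos: [0.6844, -0.1758, 0.171]
tool_rot: [141.3, 89.9, -14.0]
contact_force: [-1.3, -0.4, -2.7]
finger_gap: 0.0395
```

```bash
python3 - <<'E'
from h import *
to([.683,-.1755,.15],24.7)
w=cams.grab_frame("side")[:,:,::-1];crop(w,310,90,450,210,5,"pics/s14.png")
w=cams.grab_frame("top")[:,:,::-1];cv2.imwrite("pics/t14.png",w)
w=cams.grab_frame("side")[:,:,::-1];cv2.imwrite("pics/s14b.png",w)
E
```

```text
t 14.8833 jaw -155.32048191362654 dyaw 0.02048191362655416 rotvec [0.0006 0.0025 0.0004] shift [ -1.4   0.3 -21. ] gap 0.03951658433560791 F [-1.33 -0.38 -2.73] q [  1.4  25.4   0.7   0.  -65.2  23.3]
```

View pics/s14.png

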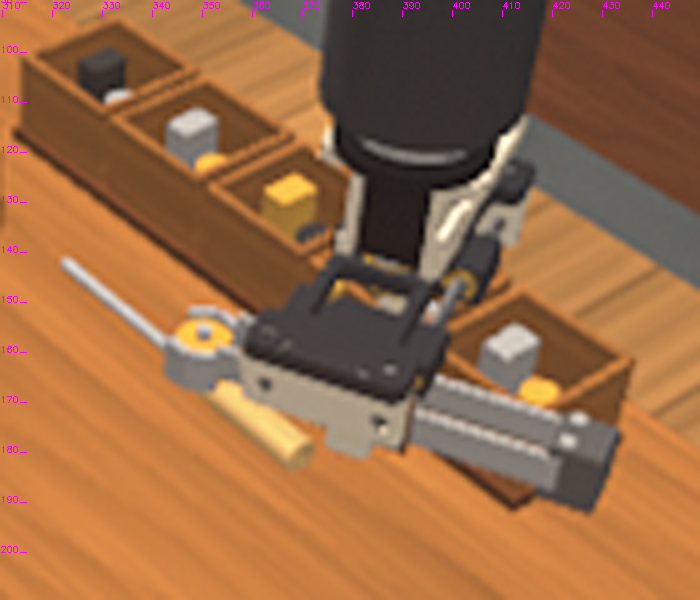

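View pics/t14.png

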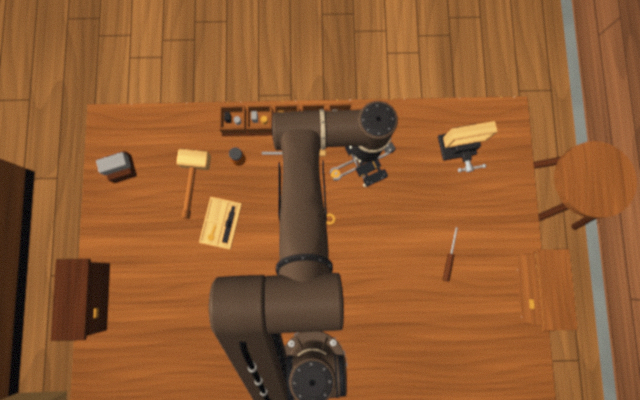

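View pics/s14b.png

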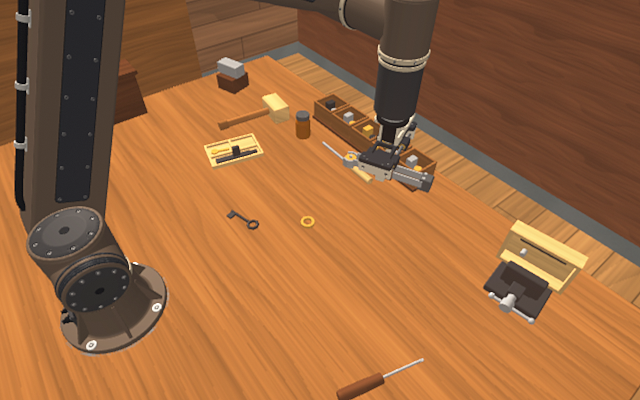

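```bash
python3 - <<'E'
from h import *
s,M,a=jaw();p=s["eef_pos"];x=-M[:,1] if M[1,1]<0 else M[:,1]
q=ray("side",204/5+310-.4,333/5+90-.4,p[2]-.004+.029);print("pin",q,"along",(q-p)@x,"across",(q-p)@M[:,2])
from workcell import workorder
print(s["t"],s["finger_gap"],np.abs(s["joint_velocities"]).max());print(workorder.job_done())
E
```

```text
pin [ 0.63951082 -0.09570172  0.1963458 ] along 0.09149685653441682 across 0.0073630330385980125
15.0333 0.03934683426932575 0.09094596446180823
the job is handed in; nothing more can be done
None
```

I laid the latch bar in the tray's long compartment and let go of it. I then gripped the tongs by their wooden grips, closed them on the brass drum, and lifted it clear of the bench. I handed the job in at about 15 s with the drum still held up; no verdict is reported.

**Latch bar:** the top camera put it about 2 mm off centre both ways and under 1° off the compartment's direction. An earlier, rougher side-view estimate put the lug 8.5 mm off across the compartment. I trusted the top view, and both are inside the 14 mm limit.

**Drum:** its centre is about 18 cm up, worked out from the arm's height. The finger gap held at about 39.4 mm, which matches tongs closed on the drum. The last side view put the pin 91.5 mm ahead of the fingers and 7 mm to one side. The expected figures are about 93 to 95 mm and 0 mm, so this is within the 20 mm limit. I put the sideways offset down to camera and reading error, but did not check it further.

**Everything else:** in the final pictures the other items look unmoved. I did not measure each one, and the top view of the key was blocked by the arm.

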